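# Stand the oblong stamp on the ink pad

### The job

Stand the hand stamp with the oblong foot on the ink pad to take up ink: upright, in the middle of the felt and lengthwise along it, so that no edge of its foot hangs over. Set it down gently rather than dropping it, and leave the other stamp, the one with the round foot, where it stands.

Things in the scene. Friction and masses are not known exactly. Their poses are not given: they have to be found in the camera images.
- stamp_mid (a point): Centre, half-way up, of the loose wooden hand stamp with the oblong foot; it stands upright on the desk. 21 mm (its x) by 48 mm (its y) by 55 mm high (z up), about 30 g. The foot, 21 x 48 mm, is 15 mm high; from its middle rises a round turned knob up to 20 mm thick that ends at the top, 27.5 mm above this point. Take it by the knob, from above, at any yaw, e.g. 12 mm above this point. The underside lies 27.5 mm below this point.
- pad_top (a point): Centre of the top of the felt of the open ink pad, a flat dark metal case 72 mm (x) by 106 mm (y) on the desk that does not shift. The flat firm grey felt is 62 mm (x) by 94 mm (y), its top 13 mm above the desk and 2 mm above the case's rim. The axes are the case's: y along its long side, z up.
- round_stamp_mid (a point): Centre, half-way up, of the other loose wooden hand stamp, with a round foot of 34 mm diameter, 55 mm high: a bystander. The two stamps may stand in each other's places, left or right of the ink pad.

How it is judged:
At the end, for the whole second after the job is handed in: The oblong stamp stands upright and still on the felt of the ink pad, the centre of its foot within 14 mm across and 20 mm along of the middle of the felt, its long side within 15 degrees of the pad's long side (either way round) (x of stamp_mid in the frame of pad_top between -0.014 and 0.014 m and y of stamp_mid in the frame of pad_top between -0.02 and 0.02 m and z of stamp_mid in the frame of pad_top between 0.0235 and 0.0315 m and angle between the y axis of stamp_mid and the y axis of pad_top, either way round below 0.262 rad and angle between stamp_mid's own z axis and vertical below 0.1 rad and linear speed of stamp below 0.02 m/s and contact force between stamp and ink_pad above 0.05 N); the robot touches nothing.
It fails at once if the round-footed stamp is moved more than 30 mm or knocked over (distance of round_stamp_mid from where it was at the start of the episode above 0.03 m or angle between round_stamp_mid's own z axis and vertical above 0.5 rad).
It fails at once if the oblong stamp is dropped: it falls free of the fingers at more than 0.5 m/s (about 13 mm) (contact force between the fingers and stamp below 0.05 N and linear speed of stamp above 0.5 m/s).
It also fails if it takes over 32 s, if anything falls off the work surface, if the arm or the gripper's body presses on something with over 40 N, if the wrist force passes 120 N, or if a joint passes its speed limit or range.

### The arm

A 6-joint arm with a two-finger parallel gripper is mounted at the origin on the work surface; the furniture and walls round the work are solid. World frame = base frame: x ahead of the robot, y to its left, z up, the work surface at z = 0. Lengths are in m, angles in rad, forces in N, time in s.
With the tool pointing down it reaches from about 0.35 to 0.85 m from the base axis. Payload 8.1 kg.
Tool frame: the origin (TCP) lies where the fingers leave the gripper's body, on its centre line; the fingertips stand 84 mm ahead of it and the grasp point (between the pads) lies 65 mm ahead of it; z points along the fingers, y is the line along which they close (so a half turn about z gives the same grasp; the last joint's range is limited). The gripper opens to 93 mm and grips with 3 to 60 N. Pads are 15 mm wide; open, the fingers measure 128 mm over their backs; the gripper's body (75 mm by 188 mm) begins 65 mm behind the grasp point.
Start: joints at [-1.301, 0.13, 1.488, -0, 1.523, -0.085], TCP at [0.208, -0.563, 0.303] pointing down, gripper open.
Joint ranges: [-2.96, 2.96], [-0.89, 2.26], [0.02, 2.5], [-1.34, 4.48], [0, 2.73], [-2.66, 2.66]. Speed limits (rad/s): [2.39, 2.39, 2.79, 3.14, 3.14, 3.14].

### API

Orientations are given as a rotation vector (axis times angle).
In Python, from plant import robot gives the robot as it stands.
- The arm moves only by the shell command python3 -m jog 'ROWS' [FORCE]. ROWS is text: rows parted by semicolons, each of 5 numbers parted by spaces: the opening, from 0 (shut) to 1 (fully open), then the shift along the tool's x, y, z in m, then the turn about the tool's z in degrees. A call has 1 to 10 rows; each row shifts and turns the commanded pose from where the row before left it, along the tool's axes as they then stand; what a row does not reach is not made up. A row lasts 1/12 s, in which the tool goes at most 41.7 mm and 7.16 degrees, less where a joint would pass 70% of its speed; a pose out of reach is approached as far as the arm can. A call with a gripper value outside its range is refused whole. The fingers move at their own pace and stop on an object; FORCE is the grip in N (left out, the last holds). Time passes only in rows, so rows that do not move let the fingers close. It gives the time, the measured TCP pose, the force, the opening and the grip force at its end, in the units of the state.
- robot.read_state(): the state, without advancing time (a new reading comes with each control period).
- robot.read_camera(name): name is "side" or "top"; returns a dict with "color" (480x640x3 uint8, red, green, blue), "intrinsics" (3x3 intrinsics, pixels), "pose" (4x4, takes a point from camera to world coordinates). Camera axes: x right, y down, z forward; pixel columns grow to the right and rows downward; lengths in m; the calibration is good to about 2 mm. A picture is of the moment at which its call begins. There is no depth.
- robot.close_job(): hands the job in; it is judged then, once.
The state is a dict: "t": time; "q": joint angles; "dq": joint speeds; "joint_torque": joint torques, N m; "tool_pos": TCP position; "orientation": TCP orientation; "force": force on the tool from outside, world axes, zero at the start; "wrist_torque": the same for the moment, N m; "opening": finger opening in m; "gripper_force": force on a finger pad.
Only numpy, scipy, OpenCV 4.12 (cv2) and the standard library are available. Lean on these libraries where they do the work, as an engineer would, in place of code of your own. Each camera call takes 0.05 s, during which the arm holds its last target. There are 200 camera calls.

## Working session

There is one attempt and no reset: what is moved stays moved. The work goes in short steps, Python scripts to look and compute and a shell command to move; the robot and the scene stay as the last step left them, time stands still between calls to the robot, and variables do not carry over. Pictures are saved under pics/ and viewed, at most 10 in all, crops included, and the job is handed in when it is done.

```bash
mkdir -p pics
python3 - <<'E'
from plant import robot
import cv2
for n in("top","side"):
    c=robot.read_camera(n); cv2.imwrite(f"pics/{n}0.png",c["color"][:,:,::-1]); print(n,c["intrinsics"].round(1).tolist(),c["pose"].round(4).tolist())
s=robot.read_state();print(s["t"],s["tool_pos"],s["orientation"],s["opening"],s["force"])
E
```

```text
top [[528.4, 0.0, 322.3], [0.0, 528.4, 240.8], [0.0, 0.0, 1.0]] [[-0.027, -0.9923, 0.1212, 0.3138], [-0.9996, 0.0263, -0.0075, -0.0024], [0.0043, -0.1214, -0.9926, 0.988], [0.0, 0.0, 0.0, 1.0]]
side [[526.3, 0.0, 330.6], [0.0, 526.3, 236.9], [0.0, 0.0, 1.0]] [[0.993, -0.0563, 0.1038, 0.352], [-0.1172, -0.5743, 0.8102, -0.666], [0.014, -0.8167, -0.5768, 0.5383], [0.0, 0.0, 0.0, 1.0]]
0.1 [ 0.20833697 -0.56227006  0.30181226] [-3.09069125e+00 -5.54059461e-01  2.79354952e-04] 0.09291230541717026 [-0.00102018  0.04353468  0.14270194]
```

View pics/top0.png

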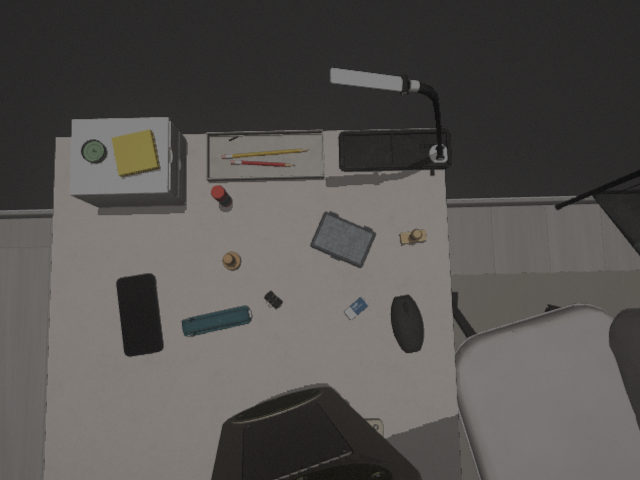

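View pics/side0.png

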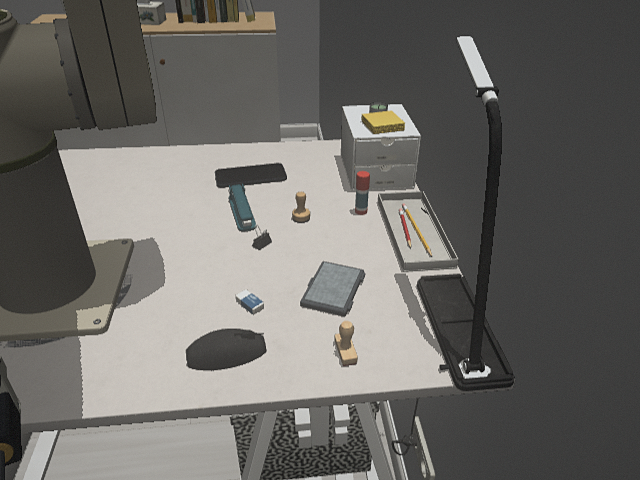

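The top view shows the pad at about (343,239), the oblong stamp at (413,237), the round stamp at (231,260), and the desk lamp's post near (440,150). In the side view the oblong stamp is at (346,345) and the pad at (333,287). I'll enlarge both views to get exact corners.

Run:
```python
import cv2
a=cv2.imread("pics/top0.png")[200:280,300:440]; b=cv2.imread("pics/side0.png")[250:375,290:390]
cv2.imwrite("pics/topc.png",cv2.convertScaleAbs(cv2.resize(a,None,fx=5.5,fy=5.5,interpolation=2),alpha=1.5)); cv2.imwrite("pics/sidec.png",cv2.resize(b,None,fx=4.5,fy=4.5,interpolation=2))
```

```text
(no output)
```

View pics/topc.png

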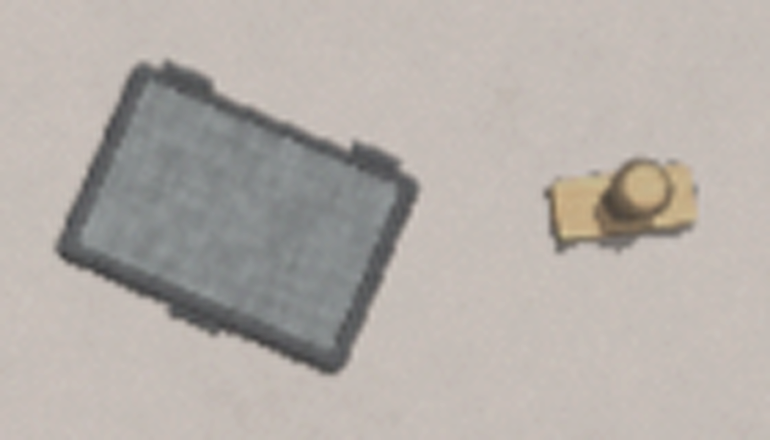

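View pics/sidec.png

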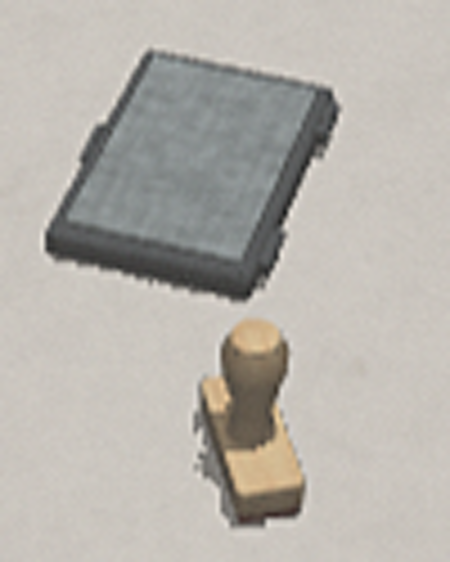

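The crops show the felt, foot and knob corners clearly, so I can compute poses from them (felt corners at z=13 mm, foot top at 15 mm, knob top at 55 mm) and triangulate the lamp.

```bash
cat > h.py <<'E'
import numpy as np
K={"top":np.array([[528.4,0,322.3],[0,528.4,240.8],[0,0,1]]),"side":np.array([[526.3,0,330.6],[0,526.3,236.9],[0,0,1]])}
P={"top":np.array([[-0.027,-0.9923,0.1212,0.3138],[-0.9996,0.0263,-0.0075,-0.0024],[0.0043,-0.1214,-0.9926,0.988]]),
"side":np.array([[0.993,-0.0563,0.1038,0.352],[-0.1172,-0.5743,0.8102,-0.666],[0.014,-0.8167,-0.5768,0.5383]])}
def ray(n,u): return P[n][:,3],P[n][:,:3]@np.linalg.inv(K[n])@[u[0],u[1],1]
def at(n,u,z):
    o,d=ray(n,u); return (o+d*(z-o[2])/d[2])[:2]
def tri(u,v):
    o,d=ray("top",u);p,e=ray("side",v)
    s=np.linalg.lstsq(np.c_[d,-e],p-o,rcond=None)[0];a,b=o+d*s[0],p+e*s[1];return (a+b)/2,np.linalg.norm(a-b)
E
python3 - <<'E'
from h import *
np.set_printoptions(precision=4,suppress=True)
T=lambda p:(300+(p[0]+.5)/5.5-.5,200+(p[1]+.5)/5.5-.5)
S=lambda p:(290+(p[0]+.5)/4.5-.5,250+(p[1]+.5)/4.5-.5)
def quad(n,c,z):
    q=np.array([at(n,u,z) for u in c]); e=np.diff(np.r_[q,q[:1]],axis=0)
    print(n,"c",q.mean(0),"len",np.linalg.norm(e,axis=1),"ang",np.degrees(np.arctan2(e[:,1],e[:,0])))
quad("top",[T(p) for p in[(147,80),(390,187),(335,350),(80,245)]],.013)
quad("side",[S(p) for p in[(152,52),(318,92),(245,258),(66,222)]],.013)
quad("top",[T(p) for p in[(555,181),(690,168),(697,228),(562,240)]],.015)
q=[at("side",S(p),.015) for p in[(203,380),(237,497),(303,480)]]
print("side foot",(q[0]+q[2])/2,q[1]-q[0],q[2]-q[1],np.degrees(np.arctan2(*(q[1]-q[0])[::-1])))
print("knob",at("top",T((641,188)),.055),at("side",S((257,335)),.055),tri(T((641,188)),S((257,335))))
print("round",at("top",(229,258),.055),at("side",(300,195),.055))
for n,a,b in[("headend",(333,77),(460,38)),("headjoint",(412,87),(490,97)),("bend",(437,100),(495,108)),("base",(440,152),(474,366))]: print(n,tri(a,b))
E
```

```text
top c [ 0.4358 -0.0481] len [0.0901 0.0585 0.0929 0.0609] ang [-115.5753  159.3925   65.9756  -23.4166]
side c [ 0.436  -0.0517] len [0.0629 0.0903 0.0609 0.0955] ang [ -27.1604 -114.5314  157.6336   66.6706]
top c [ 0.4358 -0.1792] len [0.046  0.0205 0.0459 0.0202] ang [ -85.9746 -176.2922   93.5846    4.142 ]
side foot [ 0.4368 -0.1814] [ 0.004  -0.0469] [0.0199 0.0044] -85.11115941633791
knob [ 0.4359 -0.1771] [ 0.4368 -0.1828] (array([ 0.4371, -0.178 ,  0.0502]), np.float64(0.001114820403308564))
round [0.4014 0.1565] [0.3997 0.1474]
headend (array([ 0.5901, -0.0254,  0.3689]), np.float64(0.0025142290281816772))
headjoint (array([ 0.5933, -0.1296,  0.3322]), np.float64(0.002845283719500485))
bend (array([ 0.5807, -0.1631,  0.3314]), np.float64(0.013339778704660368))
base (array([ 0.5952, -0.2367,  0.0175]), np.float64(0.0006796771413761312))
```

Both views agree within 2–3 mm: the stamp is at (0.436,-0.180) with its long axis at −85.5°, and the pad at (0.436,-0.050) at −114.5°. Sizes match, and the lamp is clear at x≈0.59. First I'll move over the stamp.

```bash
python3 -m jog '1 0.02 -0.016 0 0;1 0.03 -0.024 0 0;1 0.03 -0.024 0 0;1 0.03 -0.024 0 0;1 0.03 -0.024 0 0;1 0.03 -0.024 0 0;1 0.03 -0.024 0 0;1 0.03 -0.024 0 0;1 0.03 -0.024 0 0' 10
python3 -m jog '1 0.03 -0.024 0.01 0;1 0.026 -0.022 0.02 0;1 0.02 -0.016 0.02 0;1 0.01 -0.008 0.02 0;1 0 0 0.02 0;1 0 0 0.01 0;1 0 0 0 0;1 0 0 0 0'
python3 - <<'E'
from plant import robot
import numpy as np
from scipy.spatial.transform import Rotation as R
s=robot.read_state();r=R.from_rotvec(s["orientation"]);print(s["t"],s["tool_pos"],r.as_matrix().round(3).tolist())
print("to target (tool)",r.inv().apply(np.array([.436,-.18,.105])-s["tool_pos"]))
E
```

```text
t: 0.85
tool_pos: [0.3804, -0.2754, 0.3024]
orientation: [-3.092, -0.554, 0.0]
force: [1.0, -1.5, 0.8]
opening: 0.0931
gripper_force: 0.0
t: 1.52
tool_pos: [0.4359, -0.1819, 0.2026]
orientation: [-3.092, -0.554, 0.002]
force: [1.0, 0.8, 0.7]
opening: 0.0929
gripper_force: 0.0
1.5167 [ 0.43590645 -0.1819345   0.20257872] [[0.938, 0.347, -0.001], [0.347, -0.938, 0.001], [-0.001, -0.001, -1.0]]
to target (tool) [ 0.00085184 -0.00169179  0.09757956]
```

Right over the stamp. I'll descend around the knob, look, then close.

```bash
python3 -m jog '1 0.001 -0.002 0.015 0;1 0 0 0.02 0;1 0 0 0.02 0;1 0 0 0.02 0;1 0 0 0.012 0;1 0 0 0.008 0;1 0 0 0.002 0;1 0 0 0 0;1 0 0 0 0'
python3 - <<'E'
from plant import robot
import cv2
c=robot.read_camera("side")["color"][:,:,::-1]
cv2.imwrite("pics/s1.png",cv2.resize(c[200:400,230:450],None,fx=2.7,fy=2.7))
E
```

```text
t: 2.27
tool_pos: [0.4374, -0.1802, 0.1071]
orientation: [3.091, 0.553, 0.002]
force: [0.3, -0.6, -0.1]
opening: 0.093
gripper_force: 0.0
```

View pics/s1.png

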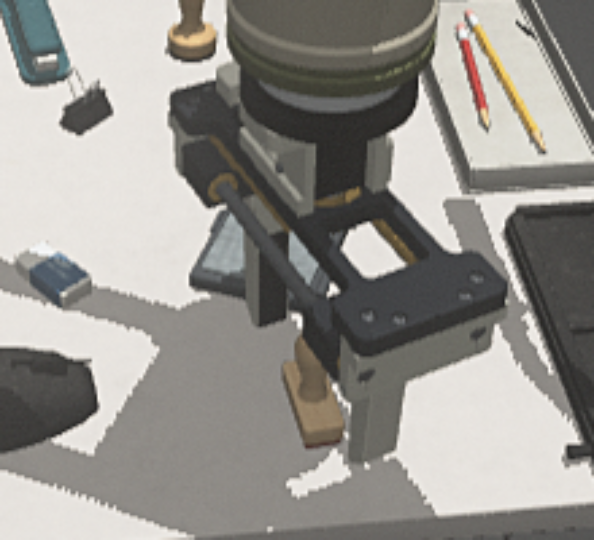

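The knob (about (315,355) in the crop) stands between the two fingers, roughly midway. I'll close with gentle force.

```bash
python3 -m jog '0.5 0 0 0 0;0.4 0 0 0 0;0.3 0 0 0 0;0 0 0 0 0;0 0 0 0 0;0 0 0 0 0;0 0 0 0 0;0 0 0 0 0;0 0 0 0 0' 10
python3 -m jog '0 0 0 0 0;0 0 0 0 0;0 0 0 -0.005 0;0 0 0 -0.01 0;0 0 0 -0.015 0;0 0 0 -0.015 0;0 0 0 -0.01 0;0 0 0 -0.005 0;0 0 0 0 0;0 0 0 0 0' 12
python3 - <<'E'
from plant import robot
import cv2
c=robot.read_camera("side")["color"][:,:,::-1]
cv2.imwrite("pics/s2.png",cv2.resize(c[240:370,280:410],None,fx=4.5,fy=4.5,interpolation=2))
E
```

```text
t: 3.07
tool_pos: [0.4366, -0.1795, 0.1057]
orientation: [-3.092, -0.554, 0.0]
force: [-0.3, 0.1, 0.2]
opening: 0.0374
gripper_force: 0.0
t: 3.9
tool_pos: [0.4366, -0.1795, 0.1658]
orientation: [3.092, 0.554, 0.001]
force: [-0.8, -0.4, -0.4]
opening: 0.0187
gripper_force: 12.0
```

View pics/s2.png

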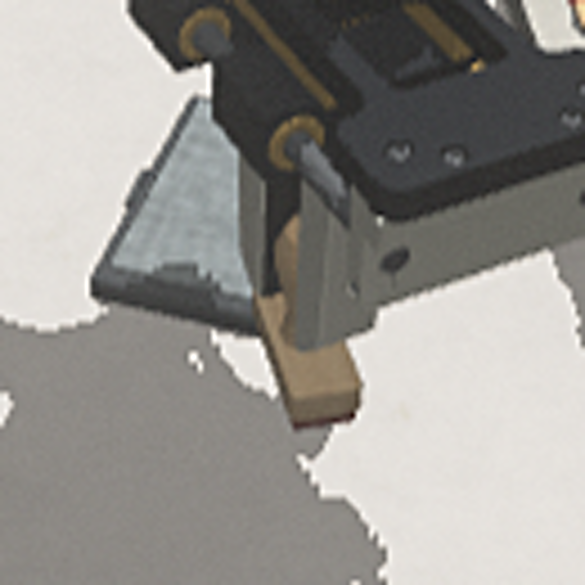

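The stamp is held upright, its foot's near end at about (329,394) in the crop. The fingers may have met the knob just as the lift began, so I'll check its height and yaw in the grip.

Run:
```python
from h import *
np.set_printoptions(precision=4,suppress=True)
S=lambda p:(280+(p[0]+.5)/4.5-.5,240+(p[1]+.5)/4.5-.5)
m=S((329,394)); 
for z in (.055,.06,.065,.07,.075,.08,.085): # foot top heights
    a,b,l=[at("side",S(p),z) for p in((297,405),(362,383),(257,297))]
    print(z,(a+b)/2,"w",np.linalg.norm(a-b),"long ang",np.degrees(np.arctan2(*(a-l)[::-1])),"len",np.linalg.norm(a-l))
from plant import robot
s=robot.read_state();print(s["t"],s["tool_pos"])
```

```text
0.055 [ 0.4439 -0.1891] w 0.020880288638301946 long ang -82.9871474216044 len 0.045914435759338484
0.06 [ 0.4429 -0.194 ] w 0.020664270754603378 long ang -82.98714742160442 len 0.04543942607840181
0.065 [ 0.442 -0.199] w 0.02044825287090488 long ang -82.98714742160442 len 0.04496441639746508
0.07 [ 0.441  -0.2039] w 0.020232234987206367 long ang -82.98714742160445 len 0.044489406716528415
0.075 [ 0.4401 -0.2088] w 0.020016217103507764 long ang -82.9871474216044 len 0.044014397035591804
0.08 [ 0.4391 -0.2138] w 0.019800199219809217 long ang -82.98714742160442 len 0.043539387354655186
0.085 [ 0.4382 -0.2187] w 0.019584181336110684 long ang -82.98714742160442 len 0.04306437767371841
3.95 [ 0.4363 -0.1793  0.1652]
```

Lift of about 57 mm, so it sits close to nominal in the grip: expect contact at TCP z ≈ 0.118–0.122. I'll translate to the pad, turn +30°, and look.

```bash
python3 -m jog '0 0.0025 -0.007 0 0;0 0.005 -0.0135 0 0;0 0.0075 -0.0203 0 0;0 0.0075 -0.0203 0 0;0 0.0075 -0.0203 0 0;0 0.0075 -0.0203 0 0;0 0.005 -0.0135 0 0;0 0.0025 -0.007 0 0;0 0 0 0 0'
python3 -m jog '0 0 0 0 3;0 0 0 0 5;0 0 0 0 6;0 0 0 0 6;0 0 0 0 6;0 0 0 0 4;0 0 0 -0 0;0 0 0 0.01 0;0 0 0 0.01 0;0 0 0 0 0'
python3 - <<'E'
from plant import robot
import cv2
c=robot.read_camera("side")["color"][:,:,::-1]
cv2.imwrite("pics/s3.png",cv2.resize(c[215:335,270:400],None,fx=4.5,fy=4.5,interpolation=2))
E
```

```text
t: 4.7
tool_pos: [0.4358, -0.0478, 0.165]
orientation: [-3.091, -0.557, 0.002]
force: [-0.0, -0.6, -0.6]
opening: 0.0185
gripper_force: 12.0
t: 5.53
tool_pos: [0.4347, -0.0492, 0.1428]
orientation: [-3.13, 0.262, 0.006]
force: [-1.1, -0.1, 0.2]
opening: 0.0187
gripper_force: 12.0
```

View pics/s3.png

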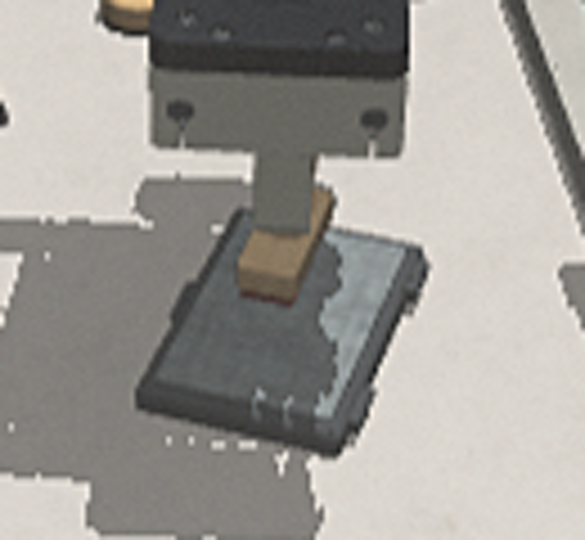

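The stamp hangs over the pad, its long side parallel to the felt and well inside it. I'll lower in small steps, watching the force.

```bash
python3 -m jog '0 0 0 0.005 0;0 0 0 0.006 0;0 0 0 0.004 0;0 0 0 0.002 0;0 0 0 0.001 0;0 0 0 0 0;0 0 0 0 0'
python3 -m jog '0 0 0 0.001 0;0 0 0 0.001 0;0 0 0 0 0;0 0 0 0 0'
```

```text
t: 6.17
tool_pos: [0.4364, -0.0493, 0.1279]
orientation: [3.13, -0.265, 0.0]
force: [1.0, -0.2, 0.5]
opening: 0.0191
gripper_force: 12.0
t: 6.5
tool_pos: [0.4363, -0.0493, 0.1258]
orientation: [3.13, -0.265, 0.0]
force: [0.1, -0.9, 0.5]
opening: 0.0187
gripper_force: 12.0
```

```bash
for i in 1; do python3 -m jog '0 0 0 0.001 0;0 0 0 0.001 0;0 0 0 0 0'; done
python3 -m jog '0 0 0 0.001 0;0 0 0 0.001 0;0 0 0 0 0'
```

```text
t: 6.75
tool_pos: [0.4362, -0.0493, 0.1235]
orientation: [-3.13, 0.265, 0.001]
force: [0.2, -0.1, -0.2]
opening: 0.0189
gripper_force: 12.0
t: 7.0
tool_pos: [0.4362, -0.0492, 0.1215]
orientation: [-3.13, 0.265, 0.001]
force: [-0.8, 0.1, 0.1]
opening: 0.019
gripper_force: 12.0
```

```bash
python3 -m jog '0 0 0 0.0007 0;0 0 0 0.0008 0;0 0 0 0 0'
python3 -m jog '0 0 0 0.0007 0;0 0 0 0.0008 0;0 0 0 0 0'
```

```text
t: 7.25
tool_pos: [0.437, -0.0494, 0.121]
orientation: [3.13, -0.265, 0.002]
force: [-0.9, 0.3, 5.7]
opening: 0.0184
gripper_force: 12.0
t: 7.5
tool_pos: [0.4379, -0.0497, 0.1208]
orientation: [3.13, -0.265, 0.006]
force: [-2.2, 0.0, 14.0]
opening: 0.0184
gripper_force: 12.0
```

Contact at TCP z ≈ 0.121, as predicted. I'll relieve most of the load, open and retreat.

```bash
python3 -m jog '0 0 0 -0.001 0;0 0 0 -0.0005 0;0 0 0 0 0;0 0 0 0 0'
python3 -m jog '0.3 0 0 0 0;0.5 0 0 0 0;0.8 0 0 0 0;0.8 0 0 0 0;0.8 0 0 0 0;0.8 0 0 0 0;0.8 0 0 0 0;0.8 0 0 0 0;0.8 0 0 0 0'
python3 -m jog '0.8 0 0 -0.01 0;0.8 0 0 -0.02 0;0.8 0 0 -0.025 0;0.8 0 0 -0.025 0;0.8 0 0 -0.02 0;0.8 -0.03 0 -0.01 0;0.8 -0.035 0 0 0;0.8 -0.03 0 0 0;0.8 -0.02 0 0 0;0.8 0 0 0 0'
python3 - <<'E'
from plant import robot
import cv2
for n,r in (("top",(200,290,280,400)),("side",(215,335,270,400))):
    c=robot.read_camera(n)["color"][:,:,::-1]
    cv2.imwrite(f"pics/{n}4.png",cv2.resize(c[r[0]:r[1],r[2]:r[3]],None,fx=4.5,fy=4.5,interpolation=2))
E
```

```text
t: 7.83
tool_pos: [0.4367, -0.0493, 0.1207]
orientation: [-3.13, 0.265, -0.002]
force: [-0.7, 0.7, 5.4]
opening: 0.0185
gripper_force: 12.0
t: 8.58
tool_pos: [0.4363, -0.0493, 0.1202]
orientation: [-3.13, 0.265, 0.0]
force: [0.1, 0.2, 0.4]
opening: 0.0727
gripper_force: 0.0
t: 9.42
tool_pos: [0.3207, -0.0295, 0.2308]
orientation: [3.13, -0.264, 0.001]
force: [1.0, -0.6, 0.1]
opening: 0.0742
gripper_force: 0.0
```

View pics/side4.png

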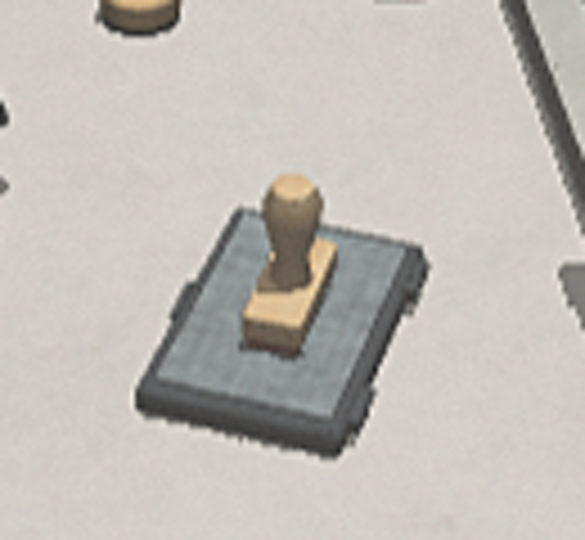

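View pics/top4.png

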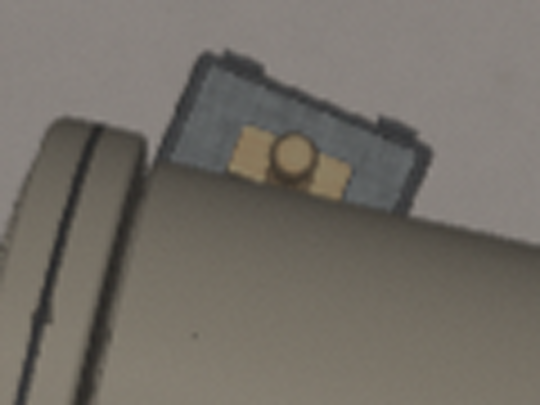

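The side view shows the stamp upright on the felt (foot about (245–337, 245–350)) with a margin all round, and the top view agrees. One numeric check before handing in.

Run:
```python
from h import *
S=lambda p:(270+(p[0]+.5)/4.5-.5,215+(p[1]+.5)/4.5-.5)
a,b,c=[at("side",S(p),.028) for p in((245,318),(303,328),(337,245))]
f=np.mean([at("side",S(p),.013) for p in((241,212),(410,246),(335,415),(158,380))],axis=0)
y=np.radians(65.5);d=(a+c)/2-f
off=(d@[np.sin(y),-np.cos(y)],d@[np.cos(y),np.sin(y)]);ang=np.degrees(np.arctan2(*(c-b)[::-1]))
print(off,ang)
if abs(off[0])<.009 and abs(off[1])<.014 and abs(ang-65.5)<9:
    from plant import robot
    print(robot.close_job())
```

```text
(np.float64(0.0021768286261914307), np.float64(-0.002290550142809058)) 67.77392221572467
the job is handed in; nothing more can be done
None
```

The job is handed in at about 9.5 s: the oblong stamp stands upright on the felt, about 2 mm off centre each way and about 2° off the pad's long side, the robot is clear, and the round stamp was never approached.

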